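# Fit the keyed hub on the machine's spindle

## Task

Take the hexagonal keyed hub and put it on the spindle stub in the middle of the red plate, turning it there until its tab drops into the stub's keyway and it sits fully home, flat on the flange; then let go of it. Do not force it: turn and press gently (about 1 kg of push is plenty, never over 6, and do not wedge it), and leave the other loose parts where they are.

Things in the scene. Friction and masses are not known exactly. Their poses are not given: they have to be found in the camera images.
- hub: Keyed hub, bare aluminium, 130 to 210 g: a hexagonal ring 57 mm across its flats (66 over corners), 26 mm high, lying flat, bore 42.5 mm wide with one inward tab. Origin: centre of its underside; z up along the bore. Two flats are square to its x axis, the others follow every 60 degrees
- tab (a point): The hub's only tab, inside the bore on the hub's +x side; the point is the middle of the tab's underside, 17 mm from the hub's axis and 8 mm above the hub's underside; axes those of the hub. The tab is 10 mm wide, reaches inward to 12.5 mm from the axis, and runs from this height up to the hub's top
- fixture: The fixed machine head: dark base under a red plate 220 (x) by 250 mm (y), its top 57 mm above the work surface, with two rectangular windows and, on its far edge, two dark clamp blocks 18 mm high, 68 mm or more from the middle. Origin: centre of its underside; x points away from the robot, turned up to 0.25 rad
- seat (a point): Centre of the top of the dark round flange (76 mm across, 8 mm high) in the middle of the red plate, on the spindle's axis, 65 mm above the work surface; axes those of the fixture. The hub's underside rests here when it is home. Out of line, the hub goes only 8 mm over the stub: its tab rides on the stub's top and its underside is 12 mm above the seat; in line it drops these 12 mm
- stub_top (a point): Centre of the top of the steel stub, 20 mm above the seat; axes those of the fixture, NOT of the keyway. Stub 41 mm in diameter, top edge chamfered 2 mm, does not turn (braked). Its one keyway runs down its whole height: 11.3 mm wide, open outward, floor 11 mm from the axis; its direction is not measured, within 0.9 rad either side of the fixture's +x seen from above
- spacer: Bystander: plain round aluminium ring, 58 mm across, 36 mm bore, 22 mm high, no tab. Origin: centre of the underside. Hub, ring and nut lie apart on three places, in any order
- nut: Bystander: steel hexagon nut, 38 mm across flats, 22 mm bore, 20 mm high. Origin: centre of the underside
- spanner: Bystander: steel spanner 170 mm long lying flat, about along y. Origin: under its middle
- bolt: Bystander: bolt standing on its head (26 mm across), 65 mm high. Origin: centre of the underside
- jaw: Bystander: dark steel clamp jaw, 50 x 70 mm, 38 mm high. Origin: centre of the underside
- profile: Bystander: aluminium channel offcut, 160 mm long along its x, 45 mm wide, 40 mm high. Origin: centre of the underside
- oiler: Bystander: grey bottle, 52 mm across, 130 mm high. Origin: centre of the underside
Mind the look-alikes: they are no part of the job. What is shaped like the hub but orange or yellow is not meant.

How it is judged:
By the outcome, as a careful person would: the job done as asked, in the order asked, and still so for the second after the job is handed in, with the robot touching nothing.
It also fails if it takes over 72 s, if anything falls off the work surface, if the arm or the gripper's body presses on something with over 40 N, if the wrist force passes 120 N, or if a joint passes its speed limit or range.

## Robot

A 6-joint arm with a two-finger parallel gripper is mounted at the origin on the work surface. World frame = base frame: x ahead of the robot, y to its left, z up, the work surface at z = 0. Lengths are in m, angles in rad, forces in N, time in s.
With the tool pointing down it reaches from about 0.25 to 0.725 m from the base axis. Payload 4 kg.
Tool frame: the origin (TCP) lies on the centre line of the jaws, within the pads' length; the fingertips stand 17 mm ahead of it and the grasp point (between the pads) lies 2 mm behind it; z points along the fingers, y is the line along which they close (so a half turn about z gives the same grasp; the last joint's range is limited). The gripper opens to 85 mm and grips with 20 to 120 N. Pads are 22 mm wide; open, the fingers measure 114 mm over their backs; the gripper's body (76 mm by 85 mm) begins 54 mm behind the grasp point. The pads swing forward as they close: fully open they stand 13 mm farther back than shut.
Start: joints at [-1.177, 0.241, 0.005, 1.335, 0, 1.571], TCP at [0.192, -0.462, 0.21] pointing down, gripper open.
Joint ranges: [-2.72, 2.72], [-1.05, 1.87], [-1.09, 1.28], [-1.99, 2.15], [-1.42, 1.44], [-3.14, 3.14]. Speed limits (rad/s): [2.79, 2.79, 3.14, 3.14, 3.14, 3.14].

## Interface

Orientations are given as a unit quaternion [x, y, z, w].
In Python, from workcell import get_obs, imaging, order gives the robot as it stands.
- The arm moves only by the tool apply_moves, never from a script. Its argument "targets" is a list that holds one entry, the list of rows, each a list of 5 numbers: the shift along the world's x, y, z in units of 40 mm (1.0 is 40 mm), then the turn about the world's z in degrees, then the gripper command: -1 is shut, 1 is fully open, values between are in proportion. In form: [[[dx, dy, dz, turn, fingers], ...]]. A call has 1 to 8 rows; each row shifts and turns the commanded pose from where the row before left it; what a row does not reach is not made up. A row lasts 1/12 s, in which the tool goes at most 41.7 mm and 7.16 degrees, less where a joint would pass 70% of its speed; a pose out of reach is approached as far as the arm can. A call is refused whole if a number of a shift passes 1 or a number of a turn 7.16, either way. A call with a gripper value outside its range is refused whole. The fingers move at their own pace and stop on an object; the grip force is fixed at half the most. Time passes only in rows, so rows that do not move let the fingers close. It gives the time, the measured TCP pose, the force, the opening and the grip force at its end, in the units of the state.
- get_obs(): the state, without advancing time (a new reading comes with each control period).
- imaging.camera(name): name is "side" or "top" or "wrist"; returns (picture, depth): 480x640x3 uint8, blue, green, red; 480x640 float32, m along the optical axis (not along the pixel's ray), 0 where there is no reading.
- imaging.get_calibration(name): a dict with "camera_matrix" (3x3 intrinsics, pixels), "eye" and "rotation" of the camera in the world; the wrist camera has in their place "hand_eye" (4x4, takes a point from camera to tool coordinates, whose origin is the TCP and whose axes are the flange's). Camera axes: x right, y down, z forward; pixel columns grow to the right and rows downward; lengths in m; the calibration is good to about 2 mm. A picture is of the moment at which its call begins: read the wrist's pose just before it. get_calibration takes no time and is no camera call.
- order.job_done(): hands the job in; it is judged then, once.
The state is a dict: "clock": time; "joint_pos": joint angles; "joint_vel": joint speeds; "tau": joint torques, N m; "eef_pos": TCP position; "tool_rot": TCP orientation; "ft_force": force on the tool from outside, world axes, zero at the start; "ft_torque": the same for the moment, N m; "grip_width": finger opening in m; "grasp_force": force on a finger pad.
Only numpy, scipy, OpenCV 4.12 (cv2) and the standard library are available. Lean on these libraries where they do the work, as an engineer would, in place of code of your own. Each camera call takes 0.05 s, during which the arm holds its last target. There are 200 camera calls.

## Working session

There is one attempt and no reset: what is moved stays moved. The work goes in short steps, Python scripts to look and compute and a tool call to move; the robot and the scene stay as the last step left them, time stands still between calls to the robot, and variables do not carry over. Pictures are saved under pics/ and viewed, at most 10 in all, crops included, and the job is handed in when it is done.

Besides the shell and the picture viewer there is one more tool, called after "Call:" as name(argument=value, ...), one argument or row to a line, values as JSON. apply_moves: Moves the arm, as the interface text tells. Its arguments: {"type":"object","properties":{"targets":{"type":"array","items":{"type":"array","items":{"type":"array","items":{"type":"number"}}}}},"required":["targets"]}

```bash
mkdir -p pics
cat > h.py <<'E'
import numpy as np, cv2
from workcell import get_obs, imaging, order
from scipy.spatial.transform import Rotation as R
def shot(name):
    o=get_obs(); im,d=imaging.camera(name); c=imaging.get_calibration(name)
    K=np.array(c["camera_matrix"])
    if name=="wrist":
        H=np.array(c["hand_eye"]); T=np.eye(4); T[:3,:3]=R.from_quat(o["tool_rot"]).as_matrix(); T[:3,3]=o["eef_pos"]; M=T@H
        return im,d,K,M[:3,3],M[:3,:3]
    return im,d,K,np.array(c["eye"]),np.array(c["rotation"])
def cloud(d,K,e,r):
    v,u=np.mgrid[:480,:640]; p=np.stack([(u-K[0,2])/K[0,0]*d,(v-K[1,2])/K[1,1]*d,d],-1)
    return p@r.T+e
def ray(uv,z,K,e,r):
    uv=np.atleast_2d(uv).astype(float); q=np.c_[uv,np.ones(len(uv))]@np.linalg.inv(K).T@r.T
    return e+q*((z-e[2])/q[:,2])[:,None]
E
python3 - <<'E'
from h import *
for n in("top","side"):
    im,d,K,e,r=shot(n); cv2.imwrite(f"pics/{n}0.png",im); np.savez(f"{n}0.npz",im=im,d=d,K=K,e=e,r=r); print(n,e,r.round(3).tolist())
print(get_obs())
E
```

```text
top [0.35179774 0.03204013 1.11222951] [-0.676, 0.73, -0.074, 0.07]
side [0.46051491 0.92702975 1.0457097 ] [-0.038, 0.927, -0.372, 0.025]
{'clock': 0.1, 'joint_pos': array([-1.17699741e+00,  2.41352317e-01,  3.86752736e-03,  1.33521270e+00,
        3.87476419e-06,  1.57083116e+00]), 'joint_vel': array([-0.0009893 , -0.00096841,  0.00251603, -0.00042942, -0.00057444,
       -0.00151419]), 'tau': array([-3.44622549e-04, -3.73137581e+01,  2.53010219e+01,  1.08775546e-02,
       -7.48656748e-05, -2.64129007e-06]), 'eef_pos': array([ 0.19161793, -0.46116807,  0.20939797]), 'tool_rot': array([ 9.80680812e-01,  1.95612476e-01, -1.84077816e-04, -9.32588026e-04]), 'ft_force': array([-0.4403863 ,  0.56275988, -0.73374357]), 'ft_torque': array([-0.02511085, -0.01260544,  0.01629702]), 'grasp_force': 0.0, 'grip_width': 0.0848400501311675}
```

View pics/top0.png

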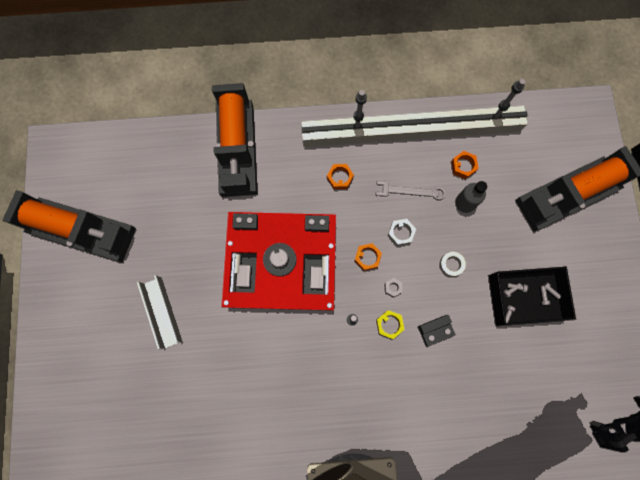

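View pics/side0.png

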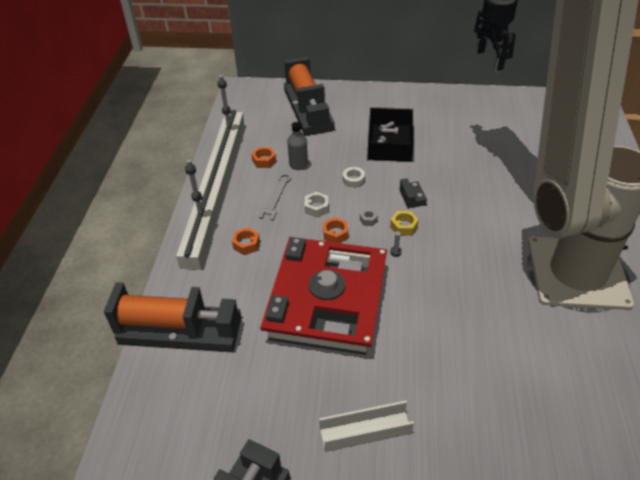

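The top view shows the bare hexagonal hub at about (402,232), the fixture stub at (279,258), the spacer at (453,264) and the nut at (393,288). The rotation is a quaternion, so I'll fix the helper and measure.

```bash
sed -i 's/np.array(c\["rotation"\])$/R.from_quat(c["rotation"]).as_matrix()/' h.py
python3 - <<'E'
from h import *
f=np.load("top0.npz"); im,d,K,e=f["im"],f["d"],f["K"],f["e"]; r=R.from_quat(f["r"]).as_matrix()
P=cloud(d,K,e,r)
def blob(u,v,z0,z1,w=24):
    m=np.zeros((480,640),bool); m[v-w:v+w,u-w:u+w]=1
    m&=(P[...,2]>z0)&(P[...,2]<z1)&(d>0); q=P[m]; return m,q
m,q=blob(402,232,.015,.035); print("hub",len(q),q.mean(0),np.percentile(q,[2,98],axis=0))
m=m.astype(np.uint8)*255
cs,_=cv2.findContours(m,cv2.RETR_EXTERNAL,2); c=max(cs,key=cv2.contourArea); (u,v),rad=cv2.minEnclosingCircle(c); print(ray([u,v],.026,K,e,r),rad)
m,q=blob(279,258,.078,.095); print("stub",len(q),q.mean(0),np.percentile(q,[2,98],axis=0))
hsv=cv2.cvtColor(im,cv2.COLOR_BGR2HSV); red=((hsv[...,0]<5)|(hsv[...,0]>175))&(hsv[...,1]>180)&(hsv[...,2]>80); red[:, :200]=0;red[:200]=0;red[:,345:]=0
cs,_=cv2.findContours(red.astype(np.uint8),cv2.RETR_EXTERNAL,2); c=max(cs,key=cv2.contourArea)
b=cv2.boxPoints(cv2.minAreaRect(c)); B=ray(b,.057,K,e,r); print(B,B.mean(0))
a=cv2.resize(im[205:255,375:430],None,fx=7,fy=7,interpolation=2); b=cv2.resize(im[230:280,252:307],None,fx=7,fy=7,interpolation=2)
cv2.imwrite("pics/crop.png",np.hstack([a,b]))
E
```

```text
hub 332 [ 0.59330994 -0.16131228  0.02523566] [[ 0.54660316 -0.19314208  0.01610227]
 [ 0.6236254  -0.10557004  0.03045377]]
[[ 0.59413343 -0.16397839  0.026     ]] 13.829645156860352
stub 253 [0.5422829  0.12436615 0.08481262] [[0.52528558 0.1061395  0.07999759]
 [0.56049245 0.14323929 0.0884156 ]]
[[ 0.44763186  0.25826407  0.057     ]
 [ 0.6672657   0.2455296   0.057     ]
 [ 0.64053887 -0.01112135  0.057     ]
 [ 0.42235487  0.01202968  0.057     ]] [0.54444782 0.1261755  0.057     ]
```

View pics/crop.png

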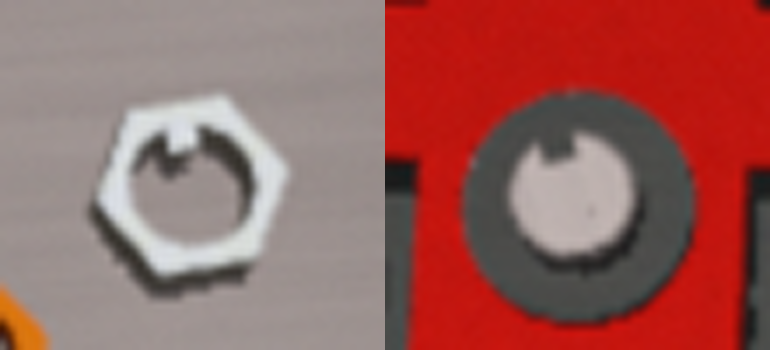

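The crop shows the hub's tab at the top of its bore, about (183,140), pointing near +x. The keyway is at the stub's top left, about (557,148). I'll move over the hub with the tool turned so the jaws close roughly along y, where there is free space.

Call:
apply_moves(
  targets=[
    [[0.8,0.6,0.2,-3.5,1],[0.8,0.6,0.2,-3.5,1],[0.8,0.6,0.2,-3.5,1],[0.8,0.6,0.2,-3.5,1],[0.8,0.6,0,-3.5,1],[0.8,0.6,0,-3.5,1],[0.8,0.6,0,-3.5,1],[0.8,0.6,0,-3.5,1]],
  ],
)

```text
clock: 0.77
eef_pos: [0.4489, -0.2681, 0.2419]
tool_rot: [0.999, -0.049, -0.0, -0.0]
ft_force: [1.1, -1.1, 0.1]
grip_width: 0.0854
grasp_force: 0.0
```

Call:
apply_moves(
  targets=[
    [[0.8,0.6,0,-3.5,1],[0.8,0.6,0,-3.5,1],[0.6,0.6,0,-3.5,1],[0,0.5,0,-3.5,1],[0,0,0,0,1]],
  ],
)

```text
clock: 1.18
eef_pos: [0.5349, -0.1792, 0.2409]
tool_rot: [0.987, -0.161, -0.001, -0.003]
ft_force: [-0.2, 0.2, 0.5]
grip_width: 0.0857
grasp_force: 0.0
```

Run:
```python
from h import *
im,d,K,e,r=shot("wrist"); cv2.imwrite("pics/w1.png",im); np.savez("w1.npz",im=im,d=d,K=K,e=e,r=r); print(e,r.round(2).tolist(),K.tolist(),get_obs()["eef_pos"],get_obs()["joint_pos"])
```

```text
[ 0.59711017 -0.20149014  0.404277  ] [[-0.32, -0.91, -0.25], [-0.95, 0.31, 0.09], [-0.01, 0.26, -0.96]] [[414.54910673897984, 0.0, 316.5392621721271], [0.0, 414.54910673897984, 237.57226029426735], [0.0, 0.0, 1.0]] [ 0.53425647 -0.18101735  0.24132251] [-0.3289583   0.36267112  0.25375485  1.46392541  0.00395689  3.14069451]
```

View pics/w1.png

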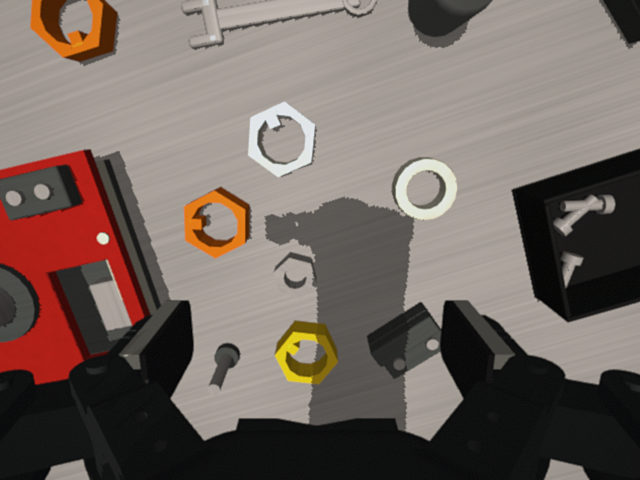

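The wrist view shows the hub at about (282,138) with its tab at (270,122), the spacer at (427,188) and the nut at (295,272). Joint 6 is at its limit, so I'll grasp across the tab axis instead, with the jaws along about x. Next I'll fit the hub pose.

```bash
cat >> h.py <<'E'
def hub(im,d,K,e,r,c,z):
    """hub top ring at height z, near pixel c: centre, tab angle (deg)"""
    g=cv2.cvtColor(im,cv2.COLOR_BGR2HSV); m=((g[...,2]>195)&(g[...,1]<40)).astype(np.uint8)
    k=np.zeros_like(m); cv2.circle(k,c,60,1,-1); m&=k
    cs,h=cv2.findContours(m,cv2.RETR_CCOMP,cv2.CHAIN_APPROX_NONE)
    i=max((i for i in range(len(cs)) if h[0][i][3]<0),key=lambda i:cv2.contourArea(cs[i])); j=max((j for j in range(len(cs)) if h[0][j][3]==i),key=lambda j:cv2.contourArea(cs[j]))
    O=ray(cv2.convexHull(cs[i])[:,0],z,K,e,r)[:,:2]; B=ray(cs[j][:,0],z,K,e,r)[:,:2]
    Od=ray(cs[i][:,0],z,K,e,r)[:,:2]
    mm=cv2.moments((Od*1e4).astype(np.float32)); cen=np.array([mm["m10"],mm["m01"]])/mm["m00"]/1e4
    rad=np.hypot(*(B-cen).T); t=B[rad<.0165].mean(0)-cen
    ang=np.degrees(np.arctan2(t[1],t[0]))
    # flats: 6-fold phase of support radii
    th=np.arctan2(*(Od-cen).T[::-1]); rr=np.hypot(*(Od-cen).T); s=np.argsort(th); g=np.linspace(-np.pi,np.pi,720,endpoint=False); f=np.interp(g,th[s],rr[s],period=2*np.pi)
    ph=np.degrees(np.angle(-(f*np.exp(6j*g)).sum()))/6
    return cen,ang,ph+60*np.round((ang-ph)/60),rr.min(),rr.max()
E
python3 - <<'E'
from h import *
f=np.load("w1.npz"); print(hub(*[f[k] for k in("im","d","K","e","r")],(282,138),.026))
print(ray([282,138],.026,f["K"],f["e"],f["r"]))
E
```

```text
(array([ 0.59581311, -0.1647329 ]), np.float64(4.438660358666024), np.float64(5.016825577526416), np.float64(0.027611966798554963), np.float64(0.03265310797898077))
[[ 0.59667344 -0.16645186  0.026     ]]
```

Call:
apply_moves(
  targets=[
    [[0.2,0.05,0,7.1,1],[0.2,0.05,0,7.1,1],[0.2,0.05,0,7.1,1],[0.2,0.05,0,7.1,1],[0.2,0.05,0,7.1,1],[0.2,0.05,0,7.1,1],[0.2,0.05,0,7.1,1],[0.14,0.06,0,7.1,1]],
  ],
)

```text
clock: 1.9
eef_pos: [0.5955, -0.1679, 0.242]
tool_rot: [0.946, 0.326, -0.001, -0.002]
ft_force: [-0.4, 1.0, 0.5]
grip_width: 0.0859
grasp_force: 0.0
```

Call:
apply_moves(
  targets=[
    [[0,0,-0.4,7.1,1],[0,0,-0.4,7.1,1],[0,0,-0.4,7.1,1],[0,0,-0.4,7.1,1],[0,0,-0.4,7.1,1],[0,0,-0.4,7.1,1],[0,0,-0.3,7.1,1],[0,0,0,7.1,1]],
  ],
)

```text
clock: 2.57
eef_pos: [0.5928, -0.1675, 0.1307]
tool_rot: [0.677, 0.736, -0.003, -0.004]
ft_force: [0.5, 0.4, -0.6]
grip_width: 0.0855
grasp_force: 0.0
```

Call:
apply_moves(
  targets=[
    [[0,0,0,0,1],[0,0,0,0,1]],
  ],
)

```text
clock: 2.73
eef_pos: [0.5952, -0.1675, 0.1342]
tool_rot: [0.68, 0.733, -0.002, -0.001]
ft_force: [-0.1, -0.9, 0.2]
grip_width: 0.0854
grasp_force: 0.0
```

Run:
```python
from h import *
im,d,K,e,r=shot("wrist"); cv2.imwrite("pics/w2.png",im); o=get_obs(); print(o["eef_pos"],o["joint_pos"])
q=o["tool_rot"];print("yaw",np.degrees(2*np.arctan2(q[1],q[0])))
p=r.T@(np.array([.5958,-.1647,.026])-e); c=K@(p/p[2]); print(c)
try: print(hub(im,d,K,e,r,(int(c[0]),int(c[1])),.026))
except Exception as x: print(x)
```

```text
[ 0.59565434 -0.16740202  0.13472   ] [-0.2730643   0.51738237  0.21553746  1.27210125 -0.00172979  1.22162564]
yaw 94.36073113321515
[318.77282028 222.65722104   1.        ]
max() iterable argument is empty
```

View pics/w2.png

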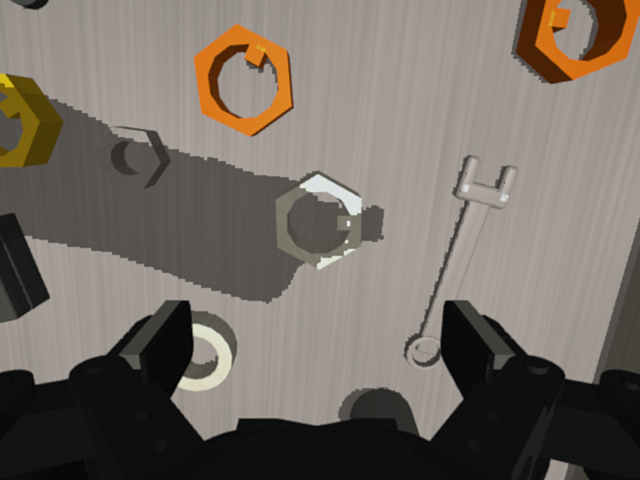

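The shadowed hub is at about (319,221), exactly where predicted, with its tab pointing right at (348,222). I'll descend and grip it.

Call:
apply_moves(
  targets=[
    [[0,0.05,-0.5,0.6,1],[0,0,-0.5,0,1],[0,0,-0.5,0,1],[0,0,-0.5,0,1],[0,0,-0.4,0,1],[0,0,-0.3,0,1],[0,0,-0.12,0,1],[0,0,0,0,1]],
  ],
)

```text
clock: 3.45
eef_pos: [0.595, -0.1644, 0.0206]
tool_rot: [0.675, 0.738, -0.002, -0.002]
ft_force: [-0.6, -0.2, 0.6]
grip_width: 0.0852
grasp_force: 0.0
```

Call:
apply_moves(
  targets=[
    [[0,0,0,0,-1],[0,0,0,0,-1],[0,0,0,0,-1],[0,0,0,0,-1],[0,0,0,0,-1],[0,0,0,0,-1],[0,0,0,0,-1],[0,0,0,0,-1]],
  ],
)

```text
clock: 4.12
eef_pos: [0.5958, -0.1642, 0.0215]
tool_rot: [0.674, 0.739, -0.002, -0.001]
ft_force: [-0.4, 0.8, -0.6]
grip_width: 0.0003
grasp_force: 0.0
```

Run:
```python
from h import *
im,d,K,e,r=shot("wrist"); a,*_=shot("top"); cv2.imwrite("pics/w3.png",np.hstack([cv2.resize(im,(400,300)),cv2.resize(a[190:310,330:490],(400,300))])); print(get_obs()["grip_width"])
```

```text
0.0002639467829477372
```

View pics/w3.png

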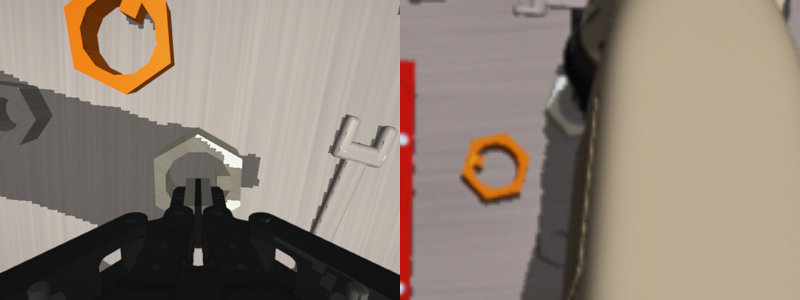

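The left image shows the fingers shut, at or inside the hub's bore with nothing gripped. The hub itself hasn't moved, at about (198,165) in the crop. I'll check the depth for the real fingertip position.

Run:
```python
from h import *
im,d,K,e,r=shot("wrist"); P=cloud(d,K,e,r)
for n,p in dict(tcp=[.5958,-.1642,.0215],tip=[.5958,-.1642,.0045],hub=[.5958,-.1647,.026]).items():
    q=r.T@(np.array(p)-e); print(n,(K@(q/q[2]))[:2])
for v in range(200,400,10): print(v,[P[v,u].round(3).tolist() for u in (265,300,322,370)], im[v,322])
np.savez("w3.npz",im=im,d=d,K=K,e=e,r=r)
print(e, imaging.get_calibration("wrist")["hand_eye"])
```

```text
tcp [317.40787684 287.00328523]
tip [317.46795378 273.18956298]
hub [317.27886908 292.23278949]
200 [[0.569, -0.133, 0.0], [0.585, -0.132, -0.001], [0.595, -0.131, -0.0], [0.616, -0.129, -0.0]] [172 179 188]
210 [[0.57, -0.137, 0.001], [0.585, -0.136, 0.0], [0.595, -0.134, 0.009], [0.617, -0.133, 0.001]] [ 92 103 106]
220 [[0.57, -0.142, 0.0], [0.586, -0.137, 0.018], [0.595, -0.134, 0.026], [0.618, -0.138, -0.001]] [185 203 200]
230 [[0.57, -0.147, 0.001], [0.587, -0.139, 0.026], [0.595, -0.139, 0.024], [0.618, -0.143, -0.001]] [128 142 148]
240 [[0.572, -0.147, 0.018], [0.587, -0.143, 0.026], [0.596, -0.142, 0.026], [0.616, -0.143, 0.016]] [129 144 151]
250 [[0.573, -0.149, 0.024], [0.587, -0.155, -0.0], [0.597, -0.154, 0.0], [0.615, -0.145, 0.025]] [ 97 101 106]
260 [[0.573, -0.153, 0.025], [0.587, -0.16, -0.001], [0.597, -0.159, 0.0], [0.616, -0.149, 0.025]] [ 97 101 105]
270 [[0.574, -0.157, 0.025], [0.588, -0.165, 0.001], [0.598, -0.164, -0.001], [0.616, -0.153, 0.026]] [ 97 102 106]
280 [[0.574, -0.162, 0.023], [0.588, -0.17, 0.0], [0.598, -0.169, -0.001], [0.617, -0.157, 0.026
[... 837 characters left out ...]
98], [0.597, -0.163, 0.08], [0.607, -0.151, 0.098]] [21 21 22]
370 [[0.584, -0.148, 0.11], [0.591, -0.153, 0.101], [0.597, -0.166, 0.08], [0.605, -0.146, 0.11]] [20 21 22]
380 [[0.584, -0.149, 0.112], [0.591, -0.152, 0.106], [0.598, -0.17, 0.079], [0.605, -0.147, 0.112]] [21 19 20]
390 [[0.584, -0.148, 0.116], [0.591, -0.155, 0.106], [0.598, -0.173, 0.08], [0.604, -0.146, 0.116]] [21 20 21]
[ 0.59006775 -0.09891451  0.18491346] [[-3.92222273e-04 -9.65674091e-01 -2.59756419e-01  6.55368196e-02]
 [ 9.99999701e-01 -5.51977896e-04  5.42079376e-04 -3.71295359e-04]
 [-6.66851810e-04 -2.59756128e-01  9.65674018e-01 -1.63539213e-01]
 [ 0.00000000e+00  0.00000000e+00  0.00000000e+00  1.00000000e+00]]
```

Depth puts the shut fingertips at about z = 0.048, some 40 mm above where the stated tool geometry puts them. I'll check that independently with the side camera.

Run:
```python
from h import *
im,d,K,e,r=shot("side"); P=cloud(d,K,e,r)
q=r.T@(np.array([.5958,-.153,.0045])-e); c=(K@(q/q[2]))[:2]; q=r.T@(np.array([.5958,-.153,.048])-e); print("tip exp",c,"tip if .048",(K@(q/q[2]))[:2])
u,v=c.astype(int)
for vv in range(v-40,v+15,3): print(vv,P[vv,u].round(3),im[vv,u])
cv2.imwrite("pics/s3.png",cv2.resize(im[v-70:v+50,u-80:u+80],None,fx=5,fy=5,interpolation=2))
```

```text
tip exp [315.65443262 210.75949562] tip if .048 [315.16071205 197.64330374]
170 [ 0.594 -0.156  0.132] [20 18 18]
173 [ 0.594 -0.152  0.126] [25 23 24]
176 [ 0.61  -0.28   0.007] [119 121 124]
179 [ 0.609 -0.271  0.005] [ 97  98 101]
182 [ 0.597 -0.172  0.081] [29 28 29]
185 [ 0.596 -0.158  0.083] [22 22 22]
188 [ 0.595 -0.154  0.078] [46 48 48]
191 [ 0.596 -0.154  0.068] [48 49 49]
194 [0.461 0.927 1.046] [50 53 53]
197 [ 0.596 -0.155  0.048] [62 65 66]
200 [ 0.601 -0.186  0.009] [ 94 102 104]
203 [ 0.601 -0.185  0.   ] [76 78 80]
206 [ 0.6   -0.174  0.   ] [82 86 88]
209 [ 0.596 -0.14   0.023] [115 124 126]
212 [ 0.595 -0.133  0.019] [ 93 100 102]
215 [ 0.595 -0.134  0.008] [ 95 103 104]
218 [ 0.595 -0.132  0.   ] [137 139 144]
221 [ 0.594 -0.12   0.002] [142 144 149]
224 [ 0.593 -0.109  0.003] [142 144 149]
```

View pics/s3.png

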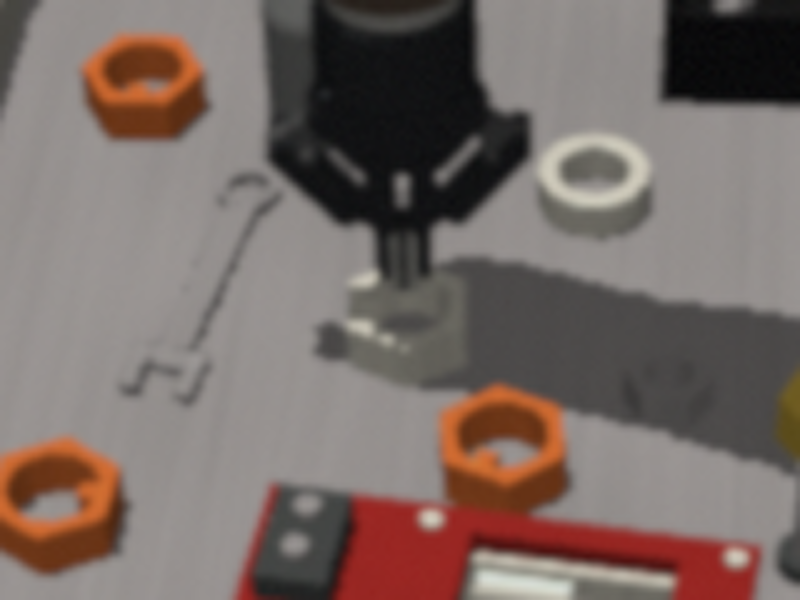

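The side view confirms it: the shut tips, at about (402,285) in the crop, hang above the hub at z ≈ 0.047. The real tool is about 43 mm shorter than stated, and x and y agree. I'll open, go down about 41 mm more while watching the force, then close.

Call:
apply_moves(
  targets=[
    [[0,0,0,0,1],[0,0,0,0,1],[0,0,0,0,1],[0,0,0,0,1],[0,0,0,0,1],[0,0,0,0,1],[0,0,0,0,1],[0,0,0,0,1]],
  ],
)

```text
clock: 4.98
eef_pos: [0.5957, -0.1642, 0.0214]
tool_rot: [0.674, 0.739, -0.002, -0.001]
ft_force: [-0.2, 0.1, -0.7]
grip_width: 0.0855
grasp_force: 0.0
```

Call:
apply_moves(
  targets=[
    [[0,0,-0.2,0,1],[0,0,-0.2,0,1],[0,0,-0.2,0,1],[0,0,0,0,1]],
  ],
)

```text
clock: 5.32
eef_pos: [0.5937, -0.1636, -0.0054]
tool_rot: [0.674, 0.739, -0.003, -0.004]
ft_force: [-0.7, -0.4, 0.2]
grip_width: 0.0856
grasp_force: 0.0
```

Call:
apply_moves(
  targets=[
    [[0,0,-0.15,0,1],[0,0,-0.15,0,1],[0,0,-0.13,0,1],[0,0,0,0,1]],
  ],
)

```text
clock: 5.65
eef_pos: [0.5947, -0.1639, -0.0214]
tool_rot: [0.674, 0.739, -0.002, -0.003]
ft_force: [-0.5, -0.5, -0.1]
grip_width: 0.0852
grasp_force: 0.0
```

Call:
apply_moves(
  targets=[
    [[0,0,0,0,-1],[0,0,0,0,-1],[0,0,0,0,-1],[0,0,0,0,-1],[0,0,0,0,-1],[0,0,0,0,-1],[0,0,0,0,-1],[0,0,0,0,-1]],
  ],
)

```text
clock: 6.32
eef_pos: [0.5964, -0.1644, -0.0191]
tool_rot: [0.674, 0.739, -0.001, -0.001]
ft_force: [0.5, 0.4, 4.3]
grip_width: 0.0561
grasp_force: 66.2
```

Gripped, with a 56 mm opening and 66 N on the pads. I'll lift, then go to a viewing spot just short of the stub.

Call:
apply_moves(
  targets=[
    [[0,0,0.2,0,-1],[0,0,0.4,0,-1],[0,0,0.5,0,-1],[0,0,0.5,0,-1],[0,0,0.5,0,-1],[0,0,0.5,0,-1],[0,0,0.5,0,-1],[0,0,0.4,0,-1]],
  ],
)

```text
clock: 6.98
eef_pos: [0.5953, -0.1641, 0.1214]
tool_rot: [0.674, 0.739, -0.002, -0.002]
ft_force: [0.2, -0.1, -1.5]
grip_width: 0.0557
grasp_force: 65.6
```

Call:
apply_moves(
  targets=[
    [[-0.16,0.4,0,0,-1],[-0.16,0.6,0,0,-1],[-0.16,0.7,0,0,-1],[-0.16,0.8,0,0,-1],[-0.16,0.8,0,0,-1],[-0.16,0.8,0,0,-1],[-0.16,0.7,0,0,-1],[-0.16,0.55,0,0,-1]],
  ],
)

```text
clock: 7.65
eef_pos: [0.5431, 0.0519, 0.1198]
tool_rot: [0.673, 0.739, -0.002, -0.002]
ft_force: [0.3, 0.2, -1.9]
grip_width: 0.0558
grasp_force: 65.7
```

Call:
apply_moves(
  targets=[
    [[0,0,0,0,-1],[0,0,0,0,-1],[0,0,0,0,-1]],
  ],
)

```text
clock: 7.9
eef_pos: [0.5443, 0.0494, 0.12]
tool_rot: [0.674, 0.739, -0.002, -0.001]
ft_force: [-0.1, 0.2, -1.1]
grip_width: 0.0559
grasp_force: 65.7
```

Run:
```python
from h import *
im,d,K,e,r=shot("wrist"); cv2.imwrite("pics/w4.png",im); np.savez("w4.npz",im=im,d=d,K=K,e=e,r=r); o=get_obs(); print(o["eef_pos"],o["tool_rot"],o["ft_force"],o["grip_width"],o["joint_pos"],e)
```

```text
[0.54452741 0.04899111 0.12003274] [ 0.67433538  0.73842134 -0.00190135 -0.00144923] [-0.63332062 -0.2399237  -1.43024653] 0.055961657401618715 [ 8.99820480e-02  3.89983983e-01 -2.62480686e-02  1.15932652e+00
 -4.27251378e-04  1.57011686e+00] [0.53873343 0.11482288 0.28351465]
```

View pics/w4.png

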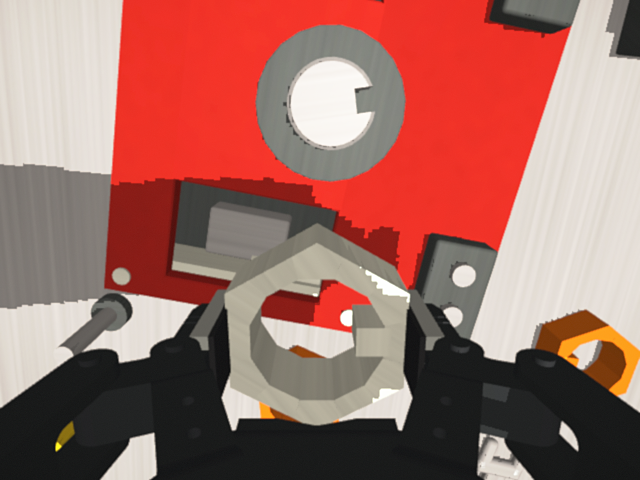

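The view shows the stub at about (330,102) with its keyway at right (365,100). The hub hangs level in the jaws around (318,325), tab at right (370,330). I'll fit both.

```bash
cat > fit.py <<'E'
from h import *
from scipy.optimize import least_squares
def circ(Q):
    f=lambda p:np.hypot(Q[:,0]-p[0],Q[:,1]-p[1])-p[2]
    return least_squares(f,[*Q.mean(0),.02],loss="soft_l1",f_scale=3e-4).x
def meas(im,d,K,e,r,ztop):
    hsv=cv2.cvtColor(im,cv2.COLOR_BGR2HSV); P=cloud(d,K,e,r)
    red=((hsv[...,0]<6)|(hsv[...,0]>174))&(hsv[...,1]>150)
    # stub top: bright pixels near height .085
    m=((hsv[...,2]>215)&(hsv[...,1]<40)); k=np.zeros_like(m); 
    q=r.T@(np.array([.5435,.125,.085])-e); c=(K@(q/q[2]))[:2]; cv2.circle(kk:=k.astype(np.uint8),tuple(int(x) for x in c),55,1,-1)
    m=(m&(kk>0)).astype(np.uint8)
    cs,_=cv2.findContours(m,cv2.RETR_EXTERNAL,cv2.CHAIN_APPROX_NONE); s=max(cs,key=cv2.contourArea)
    S=ray(s[:,0],.085,K,e,r)[:,:2]; p=circ(S); rad=np.hypot(*(S-p[:2]).T)
    N=S[rad<p[2]-.0025]-p[:2]; fl=N[np.hypot(*N.T)<np.hypot(*N.T).min()+.0015]
    a=np.arctan2(N[:,1].mean(),N[:,0].mean())
    # keyway walls: points within 13..17 mm, each side; mid line
    t=np.array([-np.sin(a),np.cos(a)]); w=N@t
    A=[np.mean(N[(np.hypot(*N.T)>.013)&(sg*w>0)],0) for sg in(1,-1)]; mid=sum(A)/2
    print("stub",p.round(4),"key deg",np.degrees(a).round(2),np.degrees(np.arctan2(mid[1],mid[0])).round(2),"width",np.hypot(*(A[0]-A[1])),"n",len(N))
    # flange: dark grey on red -> hole in red around stub
    g=(~red).astype(np.uint8); n,l=cv2.connectedComponents(g); F=(l==l[int(c[1]),int(c[0])]).astype(np.uint8)
    cs,_=cv2.findContours(F,cv2.RETR_EXTERNAL,cv2.CHAIN_APPROX_NONE); f=max(cs,key=cv2.contourArea)[:,0]
    print("flange",circ(ray(f,.065,K,e,r)[:,:2]).round(4))
    # held hub by depth
    o=get_obs()["eef_pos"]; H=(abs(P[...,2]-ztop)<.006)&(np.hypot(P[...,0]-o[0],P[...,1]-o[1])<.036)&(hsv[...,2]>90)&(d>0)
    print("hub top z",np.median(P[H][:,2]))
    H=cv2.morphologyEx(H.astype(np.uint8),cv2.MORPH_OPEN,np.ones((3,3)))
    cs,h=cv2.findContours(H,cv2.RETR_CCOMP,cv2.CHAIN_APPROX_NONE)
    i=max((i for i in range(len(cs)) if h[0][i][3]<0),key=lambda i:cv2.contourArea(cs[i]))
    j=max((j for j in range(len(cs)) if h[0][j][3]==i),key=lambda j:cv2.contourArea(cs[j]))
    B=ray(cs[j][:,0],ztop,K,e,r)[:,:2]; b=circ(B); rb=B-b[:2]; T=rb[np.hypot(*rb.T)<b[2]-.004]; O=ray(cs[i][:,0],ztop,K,e,r)[:,:2]
    print("hub bore",b.round(4),"tab deg",np.degrees(np.arctan2(T[:,1].mean(),T[:,0].mean())).round(2),"tcp",o.round(4),"outer bbox mid",((O.max(0)+O.min(0))/2).round(4))
E
python3 - <<'E'
from fit import *
f=np.load("w4.npz"); meas(*[f[k] for k in("im","d","K","e","r")],.165)
E
```

```text
stub [0.5435 0.1249 0.0184] key deg 12.24 12.72 width 0.011554634812190028 n 41
flange [0.5437 0.1249 0.0373]
hub top z 0.164763975659227
hub bore [0.5434 0.0508 0.0198] tab deg 4.56 tcp [0.5445 0.049  0.12  ] outer bbox mid [0.5442 0.0504]
```

Call:
apply_moves(
  targets=[
    [[0,0.3,0,2.5,-1],[0,0.4,0,2.5,-1],[0,0.4,0,2.5,-1],[0,0.4,0,0.3,-1],[0,0.37,-0.2,0,-1],[0,0,-0.5,0,-1],[0,0,-0.4,0,-1],[0,0,0,0,-1]],
  ],
)

```text
clock: 8.62
eef_pos: [0.542, 0.124, 0.0727]
tool_rot: [0.622, 0.783, -0.004, -0.003]
ft_force: [-1.3, -0.8, -1.9]
grip_width: 0.0559
grasp_force: 65.6
```

Call:
apply_moves(
  targets=[
    [[0,0,0,0,-1],[0,0,0,0,-1],[0,0,0,0,-1]],
  ],
)

```text
clock: 8.87
eef_pos: [0.5457, 0.1245, 0.0775]
tool_rot: [0.622, 0.783, -0.001, -0.001]
ft_force: [0.3, 0.3, -1.1]
grip_width: 0.0556
grasp_force: 65.6
```

Run:
```python
from fit import *
o=get_obs(); print(o["eef_pos"],o["ft_force"],np.degrees(2*np.arctan2(o["tool_rot"][1],o["tool_rot"][0])))
im,d,K,e,r=shot("wrist"); zt=o["eef_pos"][2]+.045; np.savez("w5.npz",im=im,d=d,K=K,e=e,r=r)
cv2.imwrite("pics/w5.png",im)
```

```text
[0.54572656 0.12447405 0.07748005] [ 0.34910772  0.28452735 -1.11650183] 103.01665777814672
```

View pics/w5.png

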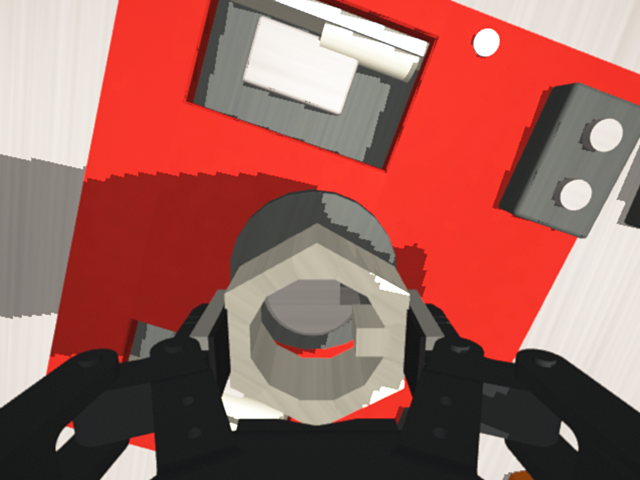

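The hub is over the stub, and the keyway edge at (345,292) lines up with the tab at (372,342). I'll trim x and y slightly and lower gently.

Call:
apply_moves(
  targets=[
    [[-0.04,-0.02,0,-0.3,-1],[0,0,-0.1,0,-1],[0,0,-0.1,0,-1],[0,0,-0.05,0,-1],[0,0,0,0,-1],[0,0,0,0,-1],[0,0,0,0,-1]],
  ],
)

```text
clock: 9.5
eef_pos: [0.543, 0.1238, 0.0661]
tool_rot: [0.624, 0.781, -0.002, -0.001]
ft_force: [0.5, -0.3, -0.6]
grip_width: 0.0554
grasp_force: 65.6
```

Call:
apply_moves(
  targets=[
    [[0,0,-0.05,0,-1],[0,0,-0.05,0,-1],[0,0,0,0,-1],[0,0,0,0,-1]],
  ],
)

```text
clock: 9.83
eef_pos: [0.5436, 0.1245, 0.0624]
tool_rot: [0.624, 0.781, -0.001, -0.001]
ft_force: [0.4, 2.8, -0.2]
grip_width: 0.0559
grasp_force: 65.6
```

Call:
apply_moves(
  targets=[
    [[0,0.02,-0.04,0,-1],[0,0,-0.04,0,-1],[0,0,0,0,-1],[0,0,0,0,-1]],
  ],
)

```text
clock: 10.17
eef_pos: [0.543, 0.1248, 0.0587]
tool_rot: [0.624, 0.781, -0.002, -0.001]
ft_force: [2.4, 2.0, -2.7]
grip_width: 0.0556
grasp_force: 65.5
```

Call:
apply_moves(
  targets=[
    [[0,0,-0.04,0,-1],[0,0,-0.04,0,-1],[0,0,0,0,-1],[0,0,0,0,-1]],
  ],
)

```text
clock: 10.5
eef_pos: [0.543, 0.1248, 0.0556]
tool_rot: [0.624, 0.781, -0.001, -0.001]
ft_force: [0.7, 2.7, -1.3]
grip_width: 0.0561
grasp_force: 65.6
```

The tab is now below the stub's top with only small forces, so it's in the keyway. I'll keep going down.

Call:
apply_moves(
  targets=[
    [[0,0.015,-0.04,0,-1],[0,0,-0.04,0,-1],[0,0,-0.04,0,-1],[0,0,0,0,-1],[0,0,0,0,-1]],
  ],
)

```text
clock: 10.92
eef_pos: [0.5429, 0.1249, 0.0507]
tool_rot: [0.624, 0.781, -0.002, -0.001]
ft_force: [1.5, 0.8, -2.7]
grip_width: 0.0555
grasp_force: 65.5
```

Call:
apply_moves(
  targets=[
    [[0,0,-0.04,0,-1],[0,0,-0.03,0,-1],[0,0,0,0,-1],[0,0,0,0,-1]],
  ],
)

```text
clock: 11.25
eef_pos: [0.5428, 0.1251, 0.048]
tool_rot: [0.624, 0.781, -0.002, -0.001]
ft_force: [2.0, 0.4, -2.2]
grip_width: 0.0558
grasp_force: 65.6
```

Call:
apply_moves(
  targets=[
    [[0,0,-0.03,0,-1],[0,0,-0.02,0,-1],[0,0,0,0,-1],[0,0,0,0,-1]],
  ],
)

```text
clock: 11.58
eef_pos: [0.5428, 0.1251, 0.046]
tool_rot: [0.624, 0.781, -0.002, -0.001]
ft_force: [0.9, 1.0, -1.8]
grip_width: 0.0555
grasp_force: 65.6
```

Call:
apply_moves(
  targets=[
    [[0,0,-0.02,0,-1],[0,0,0,0,-1],[0,0,0,0,-1]],
  ],
)

```text
clock: 11.83
eef_pos: [0.5428, 0.1251, 0.0459]
tool_rot: [0.624, 0.781, -0.002, -0.001]
ft_force: [-1.1, -0.4, 3.7]
grip_width: 0.0556
grasp_force: 66.1
```

Contact came at the home height. One slight press, then I'll release and back off.

Call:
apply_moves(
  targets=[
    [[0,0,-0.01,0,-1],[0,0,0,0,-1],[0,0,0,0,-1]],
  ],
)

```text
clock: 12.08
eef_pos: [0.5428, 0.1251, 0.0459]
tool_rot: [0.624, 0.781, -0.002, -0.001]
ft_force: [-2.3, -1.0, 6.8]
grip_width: 0.0557
grasp_force: 66.6
```

Call:
apply_moves(
  targets=[
    [[0,0,0,0,1],[0,0,0,0,1],[0,0,0,0,1],[0,0,0,0,1],[0,0,0,0,1],[0,0,0,0,1],[0,0,0,0,1],[0,0,0,0,1]],
  ],
)

```text
clock: 12.75
eef_pos: [0.543, 0.1252, 0.0449]
tool_rot: [0.624, 0.781, -0.002, -0.001]
ft_force: [0.7, 1.2, 0.3]
grip_width: 0.0856
grasp_force: 0.0
```

Call:
apply_moves(
  targets=[
    [[0,0,0.2,0,1],[0,0,0.5,0,1],[0,0,0.5,0,1],[0,-0.3,0.5,0,1],[0,-0.6,0.4,0,1],[0,-0.5,0,0,1],[0,0,0,0,1],[0,0,0,0,1]],
  ],
)

```text
clock: 13.42
eef_pos: [0.5432, 0.0685, 0.1299]
tool_rot: [0.625, 0.781, -0.001, -0.001]
ft_force: [0.7, -0.1, 0.0]
grip_width: 0.0854
grasp_force: 0.0
```

Run:
```python
from h import *
im,d,K,e,r=shot("wrist"); P=cloud(d,K,e,r); q=P[...,:2]-[.5436,.1249]; rr=np.hypot(*np.moveaxis(q,-1,0))
for n,a,b in(("ring",.0225,.0275),("stub",.0,.010),("flange",.034,.0365)):
    z=P[...,2][(rr>a)&(rr<b)&(d>0)]; print(n,np.percentile(z,[10,50,90]))
A=np.arctan2(q[...,1],q[...,0]); m=(rr>.0225)&(rr<.0275)
for k in range(-3,3): print(k*60,np.median(P[...,2][m&(A>k*np.pi/3)&(A<(k+1)*np.pi/3)]))
a,*_=shot("top"); cv2.imwrite("pics/end.png",np.hstack([cv2.resize(im,(400,300)),cv2.resize(a[150:350,220:486],(400,300))])); print(get_obs()["eef_pos"],get_obs()["clock"])
```

```text
ring [0.08993508 0.09080841 0.09165807]
stub [0.08396487 0.08482771 0.0857275 ]
flange [0.06421786 0.06568296 0.24707687]
-180 0.09065908708903636
-120 0.09079045664800535
-60 0.09085128452214697
0 0.09079644648739632
60 0.09088001908951257
120 0.09085569119637538
[0.54273246 0.06955473 0.12896297] 13.5167
```

View pics/end.png

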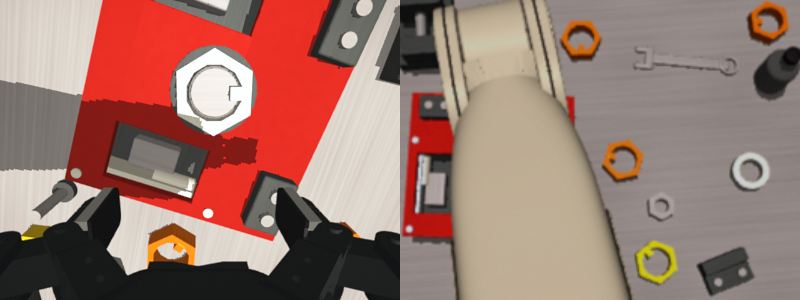

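The hub sits level with its top at 91 mm, which is fully home, and its tab is in the keyway at (235,92). The gripper is clear and the other parts haven't moved.

```bash
python3 -c "
from workcell import order
print(order.job_done())"
```

```text
the job is handed in; nothing more can be done
None
```

The hub is fully home on the spindle stub, tab in the keyway and flat on the flange; I aligned it before lowering, so it needed no turning on the stub, peak push read was about 7 N, and the job was handed in at about 13.5 s with the gripper clear.

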